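# Clamp a thin sleeve with an edge thumbwheel

## Robot

A 6-joint arm with a two-finger parallel gripper is mounted at the origin on the work surface. World frame = base frame: x ahead of the robot, y to its left, z up, the work surface at z = 0. Lengths are in m, angles in rad, forces in N, time in s.
With the tool pointing down it reaches from about 0.25 to 0.775 m from the base axis. Payload 4 kg.
Tool frame: the origin (TCP) lies midway between the tips of the shut fingers; the grasp point (between the pads) lies 19 mm behind it; z points along the fingers, y is the line along which they close (so a half turn about z gives the same grasp; the last joint's range is limited). The gripper opens to 94 mm and grips with 3 to 60 N. Pads are 16 mm wide; open, the fingers measure 119 mm over their backs; the gripper's body (75 mm by 177 mm) begins 78 mm behind the grasp point.
Start: joints at [1.032, 0.087, 1.371, -0, 1.684, -0.103], TCP at [0.232, 0.499, 0.206] pointing down, gripper open.
Joint ranges: [-3.1, 3.1], [-0.76, 2.03], [0.27, 2.55], [-1.08, 4.22], [0.17, 2.65], [-2.57, 2.57]. Speed limits (rad/s): [2.79, 2.79, 3.14, 3.14, 3.14, 3.14].

## Interface

Orientations are given as [roll, pitch, yaw] about the fixed x, y, z axes, in that order (R = Rz(yaw) Ry(pitch) Rx(roll)).
In Python, from bench import get_obs, snapshot, close_job gives the robot as it stands. The module is installed in compiled form; this text tells all that it offers.
- The arm moves only by the tool drive_tool, never from a script. Its argument "commands" is a list of rows, each a list of 6 numbers: the shift along the tool's x, y, z in units of 0.04 m (1.0 is 0.04 m), then the turn, a rotation vector about the tool's x, y, z in units of 0.1 rad (1.0 is 0.1 rad). In form: [[dx, dy, dz, wx, wy, wz], ...]. A call has 1 to 20 rows; each row shifts and turns the commanded pose from where the row before left it, along the tool's axes as they then stand; what a row does not reach is not made up. A row lasts 1/8 s, in which the tool goes at most 62.5 mm and 10.7 degrees, less where a joint would pass 70% of its speed; a pose out of reach is approached as far as the arm can. A call with a number of a shift or a turn outside -1 to 1 is refused whole. A call with a gripper value outside its range is refused whole. "gripper" is the closure, from 0 (fully open) to 1 (shut), set as the call begins (left out, the last holds). The fingers move at their own pace and stop on an object; the grip force is fixed at half the most. Time passes only in rows, so rows that do not move let the fingers close. It gives the time, the measured TCP pose, the force, the opening and the grip force at its end, in the units of the state.
- get_obs(): the state, without advancing time (a new reading comes with each control period).
- snapshot(name): name is "scene" or "top" or "wrist"; returns a dict with "image" (420x560x3 uint8, blue, green, red), "range_z" (420x560 float32, m along the optical axis (not along the pixel's ray), 0 where there is no reading), "fx", "fy", "cx", "cy" (pixels), "k1" (the pictures are not rectified: a ray, as slopes to the right and down, at radius r is drawn at 1 + k1 r^2 times it, then the intrinsics apply), "rvec" (rotation vector, rad) and "tvec" (3), from world to camera coordinates, as OpenCV has them. Camera axes: x right, y down, z forward; pixel columns grow to the right and rows downward; lengths in m; the calibration is good to about 2 mm. A picture is of the moment at which its call begins.
- close_job(): hands the job in; it is judged then, once.
The state is a dict: "time": time; "joint_positions": joint angles; "qvel": joint speeds; "joint_torque": joint torques, N m; "tool_pos": TCP position; "ee_rot": TCP orientation; "wrist_force": force on the tool from outside, world axes, zero at the start; "wrist_torque": the same for the moment, N m; "width": finger opening in m; "finger_force": force on a finger pad.
Only numpy, scipy, OpenCV 4.12 (cv2) and the standard library are available. Lean on these libraries where they do the work, as an engineer would, in place of code of your own. Each camera call takes 0.05 s, during which the arm holds its last target. There are 200 camera calls.

## Task

Stand the tall hollow steel sleeve upright in the V-shaped nest of the little bench clamp, open end up, let go of it, and then roll the clamp's half-sunk thumbwheel with one fingertip until the jaw holds the sleeve snugly in the V. Press gently: the sleeve is thin-walled and is crushed by hard clamping (hold it with 3 to 20 N), and the wheel does not take more than 25 N of pressing. Move the jaw by its wheel only, and leave the other things on the bench where they are.

Things in the scene. Friction and masses are not known exactly. Their poses are not given: they have to be found in the camera images.
- clamp: bench clamp fixed to the table: steel base plate 200 x 84 x 8 mm; origin under its centre; its x runs from the thumbwheel (x = -65 mm) over the jaw to the V block (beyond x = +40 mm), z up. Grey wheel housing: x -95..-35 mm, y +-26 mm, top 42 mm above the table. V block and jaw (y within +-28 mm) end 26 mm above the table; above that the nest is open on all sides.
- wheel_top (a point): mean top of the black ribbed thumbwheel, 48 mm above the table, 6 mm proud of its housing, clamp's axes. The wheel runs out of true: its top rises and sinks by 2 mm as it turns, so follow it by feel. Radius 20 mm, 12 mm wide, axle along the clamp's y, in a 16 mm slot; only the cap can be touched. A shut, flat-ended fingertip laid on it and drawn along +x rolls it; then lift, go back, repeat.
- jaw: flat steel jaw, 50 mm wide, 14 mm thick, top 26 mm above the table, sliding along the clamp's x; origin below its face that looks to the V, at table height. Rolling the wheel's top to the clamp's +x closes it, 1 mm for each 4 mm along the rim. This takes 2 to 4 N along the rim, plus 0.25 N for each newton of clamping; let go, the wheel stays and holds up to about 12 N.
- jaw_face (a point): centre of the jaw's face that looks to the V, 18 mm above the table; moves with the jaw. At the start 22 to 27 mm from the seat axis along the clamp's x; it meets a seated sleeve at 15 mm. From first touch, 3 to 20 N of clamping is only about 3 mm more along the wheel's rim.
- seat (a point): where the centre of the sleeve's underside lies when it bears on both faces of the V: on the base plate, 8 mm above the table, 95 mm from the wheel top along the clamp's x; clamp's axes. The V is 90 degrees, opens to -x (towards the jaw), its faces lie 15 mm from this axis. At the start there is 7 to 12 mm of play towards the jaw.
- sleeve: the tall hollow steel sleeve, 30 mm diameter, 60 mm high, 0.1 to 0.2 kg, standing on the table; closed flat bottom, 25 mm bore open at the top. Origin at the centre of its underside, z along its axis, upwards.
- sleeve_mid (a point): centre of the sleeve, half-way up (30 mm above its underside). Its upper 40 mm are clear of the clamp when it stands in the nest.
- billet: bystander: solid steel disc 44 mm diameter, 36 mm high; origin under its centre.
- collar: bystander: steel ring 42 mm diameter with a 22 mm hole, 18 mm high; origin under its centre.
- screwdriver: bystander: screwdriver lying on the bench.
- wrench: bystander: wrench lying on the bench.
- oilcan: bystander: white bottle, 56 mm diameter, 130 mm high.
- mug: bystander: white mug, 80 mm diameter, 90 mm high.
Not all that is in view belongs to the job. What is shaped like the clamp but red is not meant. Leave any purple look-alike of the sleeve alone.

How it is judged:
On the way, in this order (a step that is already met when the one before it is completed fails the run):
1. the sleeve stands upright in the nest between jaw and V, let go (horizontal distance between sleeve and seat below 0.014 m and z of sleeve in the frame of seat between -0.003 and 0.002 m and angle between sleeve's own z axis and vertical below 0.08 rad and contact force between the fingers and sleeve below 0.1 N and linear speed of sleeve below 0.01 m/s), for 0.2 s.
2. the jaw bears on the sleeve in the V with at least 3 N (contact force between jaw and sleeve above 3 N and horizontal distance between sleeve and seat below 0.0025 m and angle between sleeve's own z axis and vertical below 0.06 rad), for 0.2 s.
At the end, for the whole second after the job is handed in: The sleeve stands upright (within 3.4 degrees), open end up, on the clamp's base plate, within 2.5 mm of its seat in the V, at rest, held by the jaw with 3 to 20 N; the other things are where they were (billet and collar within 20 mm, the rest within 30 mm) (all of step 2 and contact force between jaw and sleeve below 20 N and z of sleeve in the frame of seat between -0.003 and 0.002 m and linear speed of sleeve below 0.01 m/s); the robot touches nothing.
It fails at once if the sleeve is crushed: jaw force on it above 25 N (contact force between jaw and sleeve above 25 N).
It fails at once if the robot presses on the clamp (wheel included) with more than 25 N (contact force between the arm and clamp above 25 N).
It fails at once if the jaw is pushed directly (more than 4 N from the robot) (contact force between the arm and jaw above 4 N).
It fails at once if another thing is disturbed: billet or collar moved more than 20 mm, another more than 30 mm (distance of any of billet, collar from where it was at the start of the episode above 0.02 m or distance of any of screwdriver, wrench, oilcan, mug from where it was at the start of the episode above 0.03 m).
It also fails if it takes over 64 s, if anything falls off the work surface, if the arm or the gripper's body presses on something with over 40 N, if the wrist force passes 120 N, or if a joint passes its speed limit or range.

## Working session

There is one attempt and no reset: what is moved stays moved. The work goes in short steps, Python scripts to look and compute and a tool call to move; the robot and the scene stay as the last step left them, time stands still between calls to the robot, and variables do not carry over. Pictures are saved under pics/ and viewed, at most 10 in all, crops included, and the job is handed in when it is done.

Besides the shell and the picture viewer there is one more tool, called after "Request:" as name(argument=value, ...) on one line, values as JSON. drive_tool: Moves the arm, as the interface text tells. Its arguments: {"type":"object","properties":{"commands":{"type":"array"},"gripper":{"type":"number"}},"required":["commands"]}

```bash
mkdir -p pics; cat > h.py <<'E'
import numpy as np, cv2
from bench import get_obs, snapshot
def cam(s):
    R=cv2.Rodrigues(np.array(s["rvec"],float))[0]; t=np.array(s["tvec"],float).ravel()
    K=np.array([[s["fx"],0,s["cx"]],[0,s["fy"],s["cy"]],[0,0,1.]])
    return R,t,K,np.array([s["k1"],0,0,0,0.])
def rays(s,px):
    R,t,K,d=cam(s)
    u=cv2.undistortPointsIter(np.array(px,float).reshape(-1,1,2),K,d,None,None,(3,50,1e-10)).reshape(-1,2)
    return -R.T@t, np.c_[u,np.ones(len(u))]
def on_plane(s,px,z):
    R,t,K,d=cam(s); c,u=rays(s,px); D=u@R
    return c+D*((z-c[2])/D[:,2])[:,None]
def cloud(s):
    R,t,K,d=cam(s); h,w=s["range_z"].shape
    g=np.stack(np.meshgrid(np.arange(w),np.arange(h)),-1).reshape(-1,2)
    c,u=rays(s,g); P=c+(u*s["range_z"].reshape(-1,1))@R
    return P.reshape(h,w,3)
def proj(s,P):
    R,t,K,d=cam(s); return cv2.projectPoints(np.array(P,float).reshape(-1,1,3),cv2.Rodrigues(R)[0],t,K,d)[0].reshape(-1,2)
E
python3 - <<'E'
from h import *
import pickle
for n in("scene","top"):
    s=snapshot(n); pickle.dump(s,open(n+".pkl","wb")); cv2.imwrite(f"pics/{n}0.png",s["image"])
    print(n,s["fx"],s["k1"],on_plane(s,[[280,210],[0,0],[559,419]],0).round(3).tolist(),(s["range_z"]>0).mean())
print(get_obs())
E
```

```text
scene 518.879289431744 -0.10760340351504423 [[0.515, -0.036, -0.0], [-1.303, 0.128, 0.0], [1.288, -0.107, 0.0]] 0.9958886054421768
top 381.10135863434465 -0.0015988634267427712 [[0.534, -0.049, 0.0], [1.136, 0.748, 0.0], [0.014, -0.739, 0.0]] 0.99625
{'time': 0.1, 'joint_positions': array([ 1.03189635e+00,  8.78917646e-02,  1.37208233e+00, -3.17414609e-05,
        1.68363079e+00, -1.03086829e-01]), 'qvel': array([ 0.00029326, -0.00364121, -0.00264694, -0.00030083,  0.00324839,
        0.0009422 ]), 'joint_torque': array([ 1.07707281e-03, -3.41252196e+01, -3.03301549e+01,  7.18681980e-02,
        3.03981279e-02, -8.83399321e-05]), 'tool_pos': array([0.23193076, 0.49815454, 0.20442596]), 'ee_rot': array([-3.13958786e+00, -1.75687696e-04,  2.70577579e+00]), 'wrist_force': array([-0.08906278, -0.12775873, -0.47869369]), 'wrist_torque': array([ 0.02654357, -0.00257956, -0.05009857]), 'finger_force': 0.0, 'width': 0.09380251133474775}
```

View pics/top0.png

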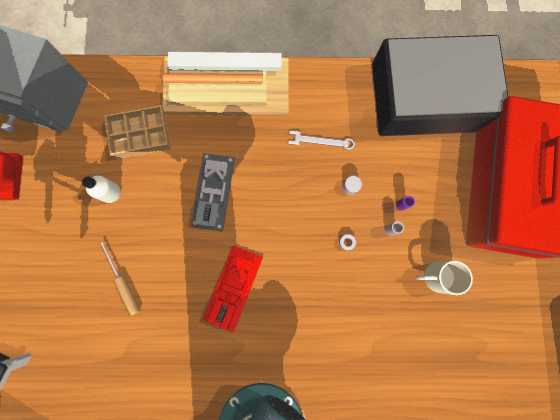

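View pics/scene0.png

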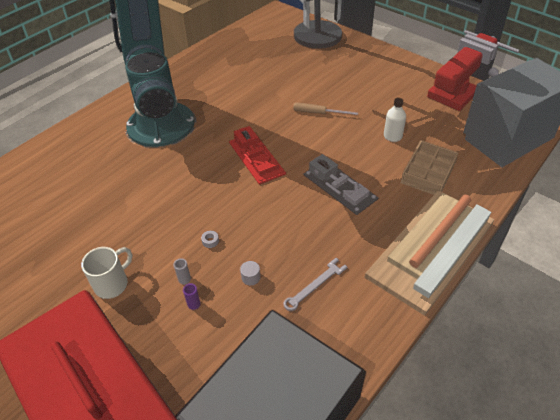

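The top view shows the grey clamp at (213,190), with its wheel at (207,213) and V at about (215,167). The red clamp decoy is at (233,290). Two objects could be the sleeve: grey at (395,228) and purple at (405,203). The grey one fits, because purple look-alikes are excluded. Next I'll measure both and confirm in one crop.

```bash
python3 - <<'E'
from h import *
import pickle
T=pickle.load(open("top.pkl","rb"));S=pickle.load(open("scene.pkl","rb"))
for n,s in(("top",T),("scene",S)):
    C=cloud(s); im=s["image"]; hsv=cv2.cvtColor(im,cv2.COLOR_BGR2HSV); c=-cam(s)[0].T@cam(s)[1]; print(n,"cam",c.round(3))
    # objects above the table by region
    R={"sleeve":(380,216,410,240),"purple":(392,190,420,213),"billet":(338,170,368,198),"collar":(334,230,362,254)} if n=="top" else {"sleeve":(168,252,196,288),"purple":(178,280,205,312),"billet":(236,256,266,290),"collar":(196,226,222,252)}
    for k,(a,b,e,f) in R.items():
        P=C[b:f,a:e].reshape(-1,3); P=P[(P[:,2]>.006)]
        top=np.percentile(P[:,2],95); Q=P[P[:,2]>top-.006]
        print(k,"top",top.round(4),"n",len(Q),"rect",[np.round(v,4) for v in cv2.minEnclosingCircle(Q[:,:2].astype(np.float32))],"mean",Q.mean(0).round(4))
    m=(hsv[...,1]<60)&(C[...,2]>.004)&(C[...,2]<.06)&(C[...,0]>.45)&(C[...,0]<.78)&(C[...,1]>.03)&(C[...,1]<.22)
    m=(m*255).astype(np.uint8); nn,l,st,ce=cv2.connectedComponentsWithStats(m); i=1+st[1:,4].argmax()
    P=C[l==i]; print("clamp",st[i],cv2.minAreaRect(P[:,:2].astype(np.float32)))
    for lo,hi in((.004,.012),(.022,.03),(.038,.045),(.045,.055)):
        Q=P[(P[:,2]>lo)&(P[:,2]<hi)]; print(lo,len(Q),Q.mean(0).round(4) if len(Q) else "",cv2.minAreaRect(Q[:,:2].astype(np.float32)) if len(Q) else "")
a=cv2.resize(T["image"][140:245,180:245],None,fx=5,fy=5,interpolation=cv2.INTER_CUBIC)
b=cv2.resize(T["image"][165:270,330:425],None,fx=5,fy=5,interpolation=cv2.INTER_CUBIC)
cv2.imwrite("pics/crop1.png",np.hstack([a,b]))
E
```

```text
top cam [ 0.381 -0.021  0.995]
sleeve top 0.0613 n 49 rect [array([ 0.4359, -0.1856]), np.float64(0.1734)] mean [ 0.4807 -0.3307  0.0786]
purple top 0.0615 n 47 rect [array([ 0.4689, -0.2015]), np.float64(0.2007)] mean [ 0.5451 -0.3625  0.0796]
billet top 0.0388 n 226 rect [array([ 0.4986, -0.1344]), np.float64(0.1634)] mean [ 0.5961 -0.2341  0.0448]
collar top 0.021 n 148 rect [array([ 0.4175, -0.1312]), np.float64(0.1161)] mean [ 0.4483 -0.2182  0.0312]
clamp [ 191  154   43   77 2306] ((0.583161473274231, 0.12894010543823242), (0.08326899260282516, 0.1985531896352768), 81.9211196899414)
0.004 1116 [0.5921 0.1242 0.0082] ((0.583161473274231, 0.12894010543823242), (0.08326899260282516, 0.1985531896352768), 81.9211196899414)
0.022 431 [0.6166 0.1239 0.0259] ((0.5742648839950562, 0.12810513377189636), (0.05785991996526718, 0.17273105680942535), 84.09005737304688)
0.038 415 [0.518  0.1383 0.0417] ((0.5188446640968323, 0.13809086382389069), (0.052435267716646194, 0.060037147253751755), 82.0442886352539)
0.045 43 [0.5169 0.1386 0.0465] ((0.5179215669631958, 0.13711069524288177), (0.04527
[... 517 characters left out ...]
]
clamp [ 304  154   74   60 1795] ((0.5837832689285278, 0.12825070321559906), (0.08530952781438828, 0.20011530816555023), 81.50786590576172)
0.004 736 [0.6061 0.1126 0.0077] ((0.5837832689285278, 0.12825070321559906), (0.08530952781438828, 0.20011530816555023), 81.50786590576172)
0.022 370 [0.61   0.1223 0.0255] ((0.5789945125579834, 0.12994340062141418), (0.05866136774420738, 0.16969603300094604), 81.09237670898438)
0.038 248 [0.5211 0.1363 0.0415] ((0.5205442905426025, 0.13840588927268982), (0.05338088050484657, 0.06132315471768379), 80.32233428955078)
0.045 23 [0.5225 0.1356 0.0467] ((0.5237947106361389, 0.12174396216869354), (0.05418325215578079, 0.0432155467569828), 43.586578369140625)
```

View pics/crop1.png

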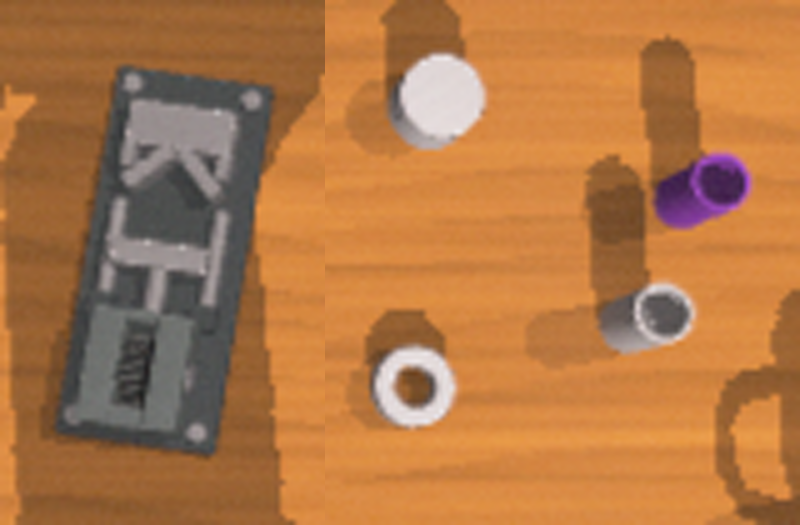

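The crop shows the clamp's V (open toward the jaw) and the wheel at its lower end. The grey open-topped sleeve has its rim at about (397,227). Now I'll fix the sleeve's position from both views.

```bash
python3 - <<'E'
from h import *
import pickle
from scipy.optimize import least_squares
for n in("top","scene"):
    s=pickle.load(open(n+".pkl","rb")); C=cloud(s)
    for k,g,z in(("sleeve",on_plane(s,[[397,227.5]] if n=="top" else [[181,263]],.06)[0],.06),("purple",on_plane(s,[[408,201]] if n=="top" else [[191,290]],.06)[0],.06)):
        P=C.reshape(-1,3); Q=P[(abs(P[:,2]-z)<.004)&(np.hypot(*(P[:,:2]-g[:2]).T)<.03)]
        f=least_squares(lambda p:np.maximum(np.hypot(*(Q[:,:2]-p).T)-.0155,0)+np.maximum(.012-np.hypot(*(Q[:,:2]-p).T),0),Q[:,:2].mean(0))
        print(n,k,g.round(4),len(Q),f.x.round(4),Q.mean(0).round(4), cv2.minEnclosingCircle(Q[:,:2].astype(np.float32)))
o=get_obs(); p=o["tool_pos"]; y=o["ee_rot"][2]
def delta(t):
    d=np.array(t)-p[:2]; ex=np.array([np.cos(y),np.sin(y)]); ey=np.array([np.sin(y),-np.cos(y)]); return d@ex,d@ey
print(delta(f.x),y,p)
E
```

```text
top sleeve [ 0.4821 -0.3375  0.06  ] 47 [ 0.4831 -0.3381] [ 0.4826 -0.337   0.0595] ((0.4827754497528076, -0.3378458321094513), 0.015191476792097092)
top purple [ 0.5491 -0.3685  0.06  ] 45 [ 0.5491 -0.3701] [ 0.5486 -0.3696  0.0596] ((0.5485798120498657, -0.36988043785095215), 0.01508756261318922)
scene sleeve [ 0.4839 -0.3357  0.06  ] 52 [ 0.4823 -0.339 ] [ 0.4833 -0.3401  0.0583] ((0.4826488792896271, -0.33853089809417725), 0.01782638020813465)
scene purple [ 0.5536 -0.3701  0.06  ] 56 [ 0.5479 -0.3717] [ 0.5479 -0.3714  0.0585] ((0.5479512214660645, -0.3706693947315216), 0.015225516632199287)
(np.float64(-0.6536413772757618), np.float64(-0.6552128779444599)) 2.705775785381661 [0.23193076 0.49815454 0.20442596]
```

Request:
drive_tool(commands=[[0,0,0,0,0,-0.97],[0,0,0,0,0,-0.97],[0,0,0,0,0,-0.97],[-0.46,-0.99,0,0,0,0],[-0.46,-0.99,0,0,0,0],[-0.46,-0.99,0,0,0,0],[-0.46,-0.99,0,0,0,0],[-0.46,-0.99,0,0,0,0],[-0.46,-0.99,0,0,0,0],[-0.46,-0.99,0,0,0,0],[-0.46,-0.99,0,0,0,0],[-0.46,-0.99,0,0,0,0],[-0.46,-0.99,0,0,0,0],[-0.46,-0.99,0,0,0,0],[-0.46,-0.99,0,0,0,0],[-0.46,-0.99,0,0,0,0],[-0.46,-0.99,0,0,0,0],[-0.46,-0.99,0,0,0,0],[-0.46,-0.99,0,0,0,0],[-0.46,-0.99,0,0,0,0]], gripper=0)

```text
time: 2.6
tool_pos: [0.4446, -0.214, 0.2049]
ee_rot: [3.141, -0.001, 2.996]
wrist_force: [0.9, 0.1, -0.3]
width: 0.0941
finger_force: 0.0
```

Request:
drive_tool(commands=[[-0.46,-0.99,0,0,0,0],[-0.46,-0.99,0,0,0,0],[-0.46,-0.99,0,0,0,0],[0,0,0,0,0,0],[0,0,0,0,0,0],[0,0,0,0,0,0]])

```text
time: 3.35
tool_pos: [0.482, -0.3371, 0.2058]
ee_rot: [3.141, 0.0, 2.998]
wrist_force: [0.4, 0.5, 0.5]
width: 0.0942
finger_force: 0.0
```

```bash
cat >> h.py <<'E'
def delta(t):
    "shift to target in tool x,y,z drive units, measured pose"
    from scipy.spatial.transform import Rotation as Ro
    o=get_obs(); return Ro.from_euler("xyz",o["ee_rot"]).inv().apply(np.array(t)-o["tool_pos"])/.04
E
python3 - <<'E'
from h import *
o=get_obs(); print(o["time"],o["tool_pos"],o["ee_rot"],o["wrist_force"])
s=snapshot("wrist"); cv2.imwrite("pics/w1.png",s["image"]); C=cloud(s).reshape(-1,3)
print("cam",-cam(s)[0].T@cam(s)[1])
Q=C[(abs(C[:,2]-.06)<.004)&(np.hypot(C[:,0]-.4828,C[:,1]+.338)<.025)]
print(len(Q),Q.mean(0) if len(Q) else '',cv2.minEnclosingCircle(Q[:,:2].astype(np.float32)) if len(Q) else '')
print(delta([.4828,-.338,.1]))
E
```

```text
3.35 [ 0.48198432 -0.33705304  0.2057611 ] [3.14133931e+00 2.29201748e-04 2.99796489e+00] [0.37784957 0.47084405 0.51213326]
cam [ 0.41447193 -0.32778571  0.38494526]
205 [ 0.48304362 -0.33759508  0.05972189] ((0.4828568696975708, -0.3380700349807739), 0.015120808966457844)
[-0.02045462 -0.02037336  2.6487256 ]
```

View pics/w1.png

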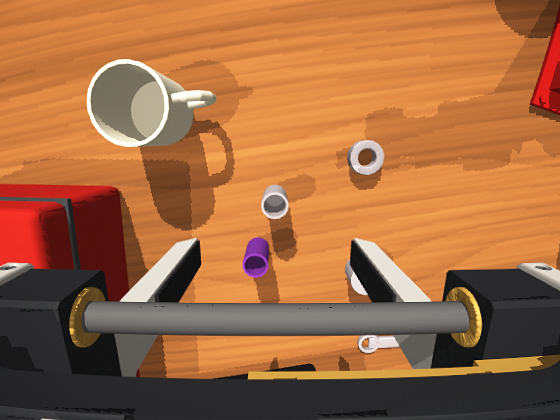

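The wrist view shows the sleeve at (275,200) and the purple one at (257,258). The wrist fit gives (0.4829,-0.3381), which agrees with the other views. Before descending, I'll check the clearance from the red toolbox to the gripper body.

```bash
python3 - <<'E'
from h import *
import pickle
for n in("top","scene"):
    C=cloud(pickle.load(open(n+".pkl","rb"))).reshape(-1,3)
    Q=C[(C[:,0]>.4)&(C[:,0]<.56)&(C[:,1]<-.40)&(C[:,1]>-.7)&(C[:,2]>.08)]
    for lo,hi in((.08,.12),(.12,.16),(.16,.3)):
        q=Q[(Q[:,2]>lo)&(Q[:,2]<hi)]; print(n,lo,len(q),np.sort(q[:,1])[-12:].round(3) if len(q) else '')
E
```

```text
top 0.08 652 [-0.53  -0.53  -0.53  -0.53  -0.53  -0.53  -0.53  -0.53  -0.529 -0.529
 -0.528 -0.527]
top 0.12 3860 [-0.533 -0.533 -0.533 -0.533 -0.533 -0.533 -0.533 -0.533 -0.533 -0.532
 -0.532 -0.531]
top 0.16 185 [-0.64  -0.64  -0.64  -0.64  -0.64  -0.64  -0.64  -0.64  -0.64  -0.639
 -0.639 -0.639]
scene 0.08 31 [-0.538 -0.538 -0.536 -0.536 -0.534 -0.534 -0.534 -0.533 -0.533 -0.531
 -0.531 -0.45 ]
scene 0.12 4859 [-0.537 -0.536 -0.536 -0.535 -0.535 -0.535 -0.535 -0.535 -0.534 -0.534
 -0.534 -0.533]
scene 0.16 156 [-0.643 -0.642 -0.642 -0.642 -0.642 -0.641 -0.641 -0.641 -0.641 -0.641
 -0.641 -0.64 ]
```

Request:
drive_tool(commands=[[-0.01,-0.01,1,0,0,0],[-0.01,-0.01,1,0,0,0],[0,0,0,0,0,0]])

```text
time: 3.78
tool_pos: [0.4808, -0.3366, 0.1219]
ee_rot: [3.137, -0.007, 2.998]
wrist_force: [0.7, 0.5, 0.7]
width: 0.094
finger_force: 0.0
```

Request:
drive_tool(commands=[[-0.02,-0.02,0.6,0,0,0],[-0.02,-0.01,0.6,0,0,0],[0,0,0.6,0,0,0],[0,0,0.6,0,0,0],[0,0,0,0,0,0],[0,0,0,0,0,0]])

```text
time: 4.53
tool_pos: [0.4854, -0.3413, 0.032]
ee_rot: [-3.14, 0.003, 2.997]
wrist_force: [0.6, 0.1, 0.6]
width: 0.0939
finger_force: 0.0
```

Request:
drive_tool(commands=[[0,0,0,0,0,0],[0,0,0,0,0,0],[0,0,0,0,0,0],[0,0,0,0,0,0],[0,0,0,0,0,0],[0,0,0,0,0,0],[0,0,0,0,0,0],[0,0,0,0,0,0]], gripper=1)

```text
time: 5.52
tool_pos: [0.4843, -0.34, 0.0295]
ee_rot: [3.141, 0.0, 2.997]
wrist_force: [0.2, 1.8, 1.1]
width: 0.0294
finger_force: 30.0
```

Request:
drive_tool(commands=[[0,0,-0.8,0,0,0],[0,0,-0.8,0,0,0],[0,0,-0.8,0,0,0],[0,0,-0.8,0,0,0],[-0.12,0.85,0,0,0,0],[-0.12,0.95,0,0,0,0],[-0.12,0.95,0,0,0,0],[-0.12,0.95,0,0,0,0],[-0.12,0.95,0,0,0,0],[-0.12,0.95,0,0,0,0],[-0.12,0.95,0,0,0,0],[-0.12,0.95,0,0,0,0],[-0.12,0.95,0,0,0,0],[-0.12,0.95,0,0,0,0],[-0.12,0.95,0,0,0,0],[-0.12,0.85,0,0,0,0],[-0.02,0.75,0,0,0,0],[0,0,0,0,0,0],[0,0,0,0,0,0],[0,0,0,0,0,0]])

```text
time: 8.02
tool_pos: [0.6108, 0.1229, 0.1573]
ee_rot: [-3.141, -0.0, 2.995]
wrist_force: [-0.3, 0.2, -2.3]
width: 0.0294
finger_force: 30.0
```

```bash
python3 - <<'E'
from h import *
o=get_obs(); p=o["tool_pos"]; print(o["time"],p,o["ee_rot"],o["wrist_force"])
a=-8.28*np.pi/180; ux=np.array([np.cos(a),np.sin(a)]); uy=np.array([-ux[1],ux[0]]); c0=np.array([.5835,.1286])
s=snapshot("wrist"); cv2.imwrite("pics/w2.png",s["image"]); C=cloud(s).reshape(-1,3)
Q=C[(abs(C[:,2]-(p[2]-.0295+.06))<.005)&(np.hypot(*(C[:,:2]-p[:2]).T)<.02)]
print("sleeve",len(Q), cv2.minEnclosingCircle(Q[:,:2].astype(np.float32)) if len(Q) else '')
for n in("wrist","top","scene"):
    C=cloud(s if n=="wrist" else snapshot(n)).reshape(-1,3); L=np.c_[(C[:,:2]-c0)@ux,(C[:,:2]-c0)@uy,C[:,2]]
    L=L[(abs(L[:,0])<.11)&(abs(L[:,1])<.045)]
    h=L[(abs(L[:,2]-.042)<.0025)&(L[:,0]<-.02)]; b=L[(abs(L[:,2]-.026)<.003)&(L[:,0]>-.033)]
    print(n,"housing",len(h),np.percentile(h,[1,99],axis=0).round(4).tolist() if len(h) else '')
    v=b[abs(b[:,1])<.012]
    print(" 26mm x hist near midline",np.histogram(v[:,0],np.arange(-.034,.09,.004)))if n=="wrist" else 0
    if len(b):print(" b y range",np.percentile(b[:,1],[1,99]))
E
```

```text
8.025 [0.61081358 0.12286494 0.1573381 ] [-3.14109470e+00 -1.56866411e-04  2.99541264e+00] [-0.28341406  0.22726132 -2.28380871]
sleeve 1241 ((0.6078433990478516, 0.12342456728219986), 0.01881423592567444)
wrist housing 3033 [[-0.0944, -0.0248, 0.0399], [-0.0352, 0.0255, 0.0441]]
 26mm x hist near midline (array([ 3,  9,  6,  3,  6, 12, 79, 88, 89, 69,  0,  0,  0,  0,  0,  0,  0,
        0,  2,  0,  0,  0,  0,  0,  0,  0,  0,  0,  0,  0]), array([-0.034, -0.03 , -0.026, -0.022, -0.018, -0.014, -0.01 , -0.006,
       -0.002,  0.002,  0.006,  0.01 ,  0.014,  0.018,  0.022,  0.026,
        0.03 ,  0.034,  0.038,  0.042,  0.046,  0.05 ,  0.054,  0.058,
        0.062,  0.066,  0.07 ,  0.074,  0.078,  0.082,  0.086]))
 b y range [-0.02579581  0.02845507]
top housing 0 
 b y range [-0.02727651 -0.00318973]
scene housing 209 [[-0.0941, -0.0265, 0.0396], [-0.0336, 0.0266, 0.0443]]
 b y range [-0.02819597  0.02622302]
```

View pics/w2.png

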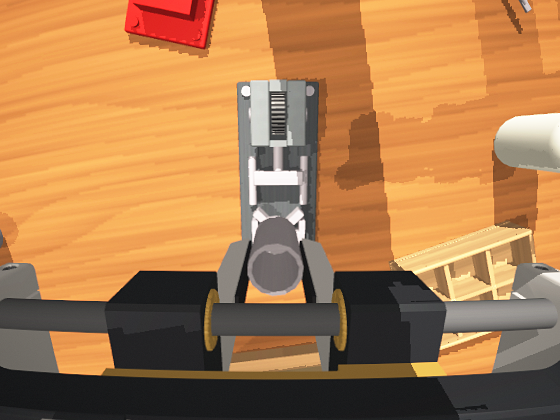

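The wrist view shows the sleeve held upright over the nest, with its rim at (275,268). The jaw bar is at (277,178) and the wheel at (277,115). The jaw face is about 24 mm from the seat, as expected, so I'll lower it with a small sideways correction.

Request:
drive_tool(commands=[[0,0.04,0.6,0,0,0],[0,0,0.6,0,0,0],[0,0,0.5,0,0,0],[0,0,0.3,0,0,0],[0,0,0,0,0,0],[0,0,0,0,0,0],[0,0,0,0,0,0]])

```text
time: 9.05
tool_pos: [0.6119, 0.1257, 0.0788]
ee_rot: [3.141, 0.002, 2.997]
wrist_force: [-0.7, 1.4, -2.6]
width: 0.0294
finger_force: 30.0
```

```bash
python3 - <<'E'
from h import *
o=get_obs(); p=o["tool_pos"]; print(p,o["ee_rot"],o["wrist_force"])
print(delta([.611,.1246,.0375]))
E
```

```text
[0.61191465 0.12570738 0.07883806] [3.14092434e+00 2.24403583e-03 2.99679843e+00] [-0.72295689  1.39962497 -2.59210356]
[ 0.0209514  -0.03138485  1.03338642]
```

Request:
drive_tool(commands=[[0.01,-0.01,0.3,0,0,0],[0.01,-0.01,0.3,0,0,0],[0,0,0.2,0,0,0],[0,0,0.1,0,0,0],[0,0,0,0,0,0],[0,0,0,0,0,0],[0,0,0,0,0,0]])

```text
time: 9.93
tool_pos: [0.6106, 0.125, 0.0421]
ee_rot: [3.141, 0.001, 2.997]
wrist_force: [0.2, -0.8, -2.0]
width: 0.0293
finger_force: 30.0
```

Request:
drive_tool(commands=[[0,0,0.05,0,0,0],[0,0,0.05,0,0,0],[0,0,0,0,0,0],[0,0,0,0,0,0]])

```text
time: 10.42
tool_pos: [0.6103, 0.125, 0.0375]
ee_rot: [3.141, 0.0, 2.997]
wrist_force: [0.3, 0.4, -1.3]
width: 0.0293
finger_force: 30.0
```

Request:
drive_tool(commands=[[0,0,0.02,0,0,0],[0,0,0,0,0,0],[0,0,0,0,0,0]])

```text
time: 10.8
tool_pos: [0.6104, 0.125, 0.0375]
ee_rot: [3.141, 0.001, 2.997]
wrist_force: [-1.4, -0.3, 3.6]
width: 0.0298
finger_force: 30.0
```

Request:
drive_tool(commands=[[0,0,-0.01,0,0,0],[0,0,0,0,0,0],[0,0,0,0,0,0],[0,0,0,0,0,0],[0,0,0,0,0,0]], gripper=0.3)

```text
time: 11.42
tool_pos: [0.6102, 0.125, 0.037]
ee_rot: [3.141, -0.0, 2.997]
wrist_force: [0.3, -0.2, -1.0]
width: 0.0658
finger_force: 0.0
```

Request:
drive_tool(commands=[[0,0,0,0,0,0],[0,0,-0.5,0,0,0],[0,0,-1,0,0,0],[0,0,-1,0,0,0],[0,0,0,0,0,0],[0,0,0,0,0,0],[0,0,0,0,0,0]])

```text
time: 12.3
tool_pos: [0.6092, 0.1248, 0.1352]
ee_rot: [-3.141, -0.003, 2.997]
wrist_force: [-0.5, 0.4, 0.2]
width: 0.0658
finger_force: 0.0
```

```bash
cat >> h.py <<'E'
a=-8.28*np.pi/180; ux=np.array([np.cos(a),np.sin(a)]); uy=np.array([-ux[1],ux[0]]); c0=np.array([.5835,.1286])
def state(s):
    C=cloud(s).reshape(-1,3); L=np.c_[(C[:,:2]-c0)@ux,(C[:,:2]-c0)@uy,C[:,2]]
    L=L[(abs(L[:,0])<.11)&(abs(L[:,1])<.045)]
    r=L[(abs(L[:,2]-.068)<.003)&(abs(L[:,0]-.027)<.025)]
    if len(r): print("sleeve rim",len(r),r.mean(0).round(4),cv2.minEnclosingCircle(r[:,:2].astype(np.float32)))
    j=L[(abs(L[:,2]-.026)<.003)&(L[:,0]>-.03)&(L[:,0]<.03)&(abs(L[:,1])<.02)]
    if len(j): print("jaw x",len(j),np.percentile(j[:,0],[5,50,97]).round(4))
    w=L[(abs(L[:,0]+.065)<.016)&(abs(L[:,1])<.007)&(L[:,2]>.0425)&(L[:,2]<.053)]
    if len(w): print("wheel",len(w),w.mean(0).round(4),np.percentile(w[:,2],90))
E
python3 - <<'E'
from h import *
o=get_obs(); print(o["time"],o["tool_pos"])
s=snapshot("wrist"); state(s); cv2.imwrite("pics/w3.png",s["image"])
print("wheel target delta",delta([*(c0-.072*ux),.06]))
E
```

```text
12.3 [0.60916471 0.1248462  0.13519291]
sleeve rim 340 [0.0254 0.0005 0.0679] ((0.02550538070499897, 0.0006744724814780056), 0.015228322707116604)
jaw x 700 [-0.0143 -0.0031  0.0117]
wheel 397 [-0.0663  0.0003  0.0456] 0.04730972355278963
wheel target delta [2.44323271e+00 2.17425158e-03 1.88606822e+00]
```

View pics/w3.png

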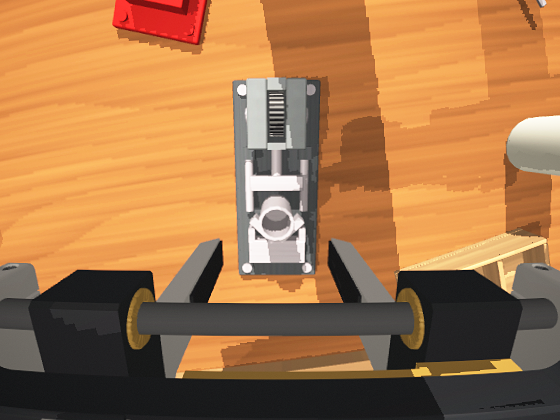

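The view shows the sleeve standing free in the V, with its rim at (276,222). It is 4.5 mm short of the seat and centred to 0.7 mm. Now I'll shut the fingers and move over the wheel.

Request:
drive_tool(commands=[[0.5,0,-0.2,0,0,0],[0.7,0,0,0,0,0],[0.7,0,0,0,0,0],[0.53,0,0,0,0,0],[0,0,0.7,0,0,0],[0,0,0.7,0,0,0],[0,0,0.5,0,0,0],[0,0,0,0,0,0],[0,0,0,0,0,0],[0,0,0,0,0,0],[0,0,0,0,0,0]], gripper=1)

```text
time: 13.72
tool_pos: [0.5147, 0.1391, 0.0701]
ee_rot: [3.141, 0.002, 2.997]
wrist_force: [-0.3, -0.2, -0.0]
width: 0.0004
finger_force: 0.0
```

```bash
python3 - <<'E'
from h import *
o=get_obs(); p=o["tool_pos"]; print(o["width"],p,o["wrist_force"],"clamp xy",(p[:2]-c0)@ux,(p[:2]-c0)@uy)
s=snapshot("top"); cv2.imwrite("pics/t2.png",cv2.resize(s["image"][120:250,160:260],None,fx=5,fy=5))
E
```

```text
0.00035496446649222114 [0.51466873 0.13909312 0.07005549] [-0.31154293 -0.15706132 -0.03983844] clamp xy -0.0696249051991438 0.00047129928123820276
```

Request:
drive_tool(commands=[[0.04,0,0.25,0,0,0],[0,0,0.2,0,0,0],[0,0,0,0,0,0],[0,0,0.03,0,0,0],[0,0,0.03,0,0,0],[0,0,0,0,0,0]])

```text
time: 14.52
tool_pos: [0.5125, 0.1392, 0.0488]
ee_rot: [3.141, 0.0, 2.997]
wrist_force: [-0.9, 0.2, 0.7]
width: 0.0009
finger_force: 0.0
```

Request:
drive_tool(commands=[[0,0,0.03,0,0,0],[0,0,0,0,0,0],[0,0,0,0,0,0]])

```text
time: 14.9
tool_pos: [0.5125, 0.1392, 0.0475]
ee_rot: [3.141, 0.0, 2.997]
wrist_force: [0.0, 0.0, 0.3]
width: 0.0007
finger_force: 0.0
```

Request:
drive_tool(commands=[[0,0,0.03,0,0,0],[0,0,0,0,0,0],[0,0,0,0,0,0]])

```text
time: 15.28
tool_pos: [0.5127, 0.1392, 0.047]
ee_rot: [3.141, 0.001, 2.997]
wrist_force: [-1.8, -0.5, 4.2]
width: 0.0005
finger_force: 2.6
```

Request:
drive_tool(commands=[[0,0,0.02,0,0,0],[0,0,0,0,0,0],[-0.04,0,0,0,0,0],[-0.04,0,0,0,0,0],[0,0,0,0,0,0]])

```text
time: 15.9
tool_pos: [0.5157, 0.1388, 0.0471]
ee_rot: [3.141, 0.0, 2.997]
wrist_force: [-3.9, -0.1, 9.8]
width: 0.0004
finger_force: 4.9
```

Request:
drive_tool(commands=[[0,0,0,0,0,0]])

```text
time: 16.02
tool_pos: [0.5157, 0.1388, 0.0471]
ee_rot: [3.141, 0.0, 2.997]
wrist_force: [-4.5, -0.6, 9.5]
width: 0.0005
finger_force: 4.9
```

Request:
drive_tool(commands=[[-0.04,0,0,0,0,0],[-0.04,0,0,0,0,0],[0,0,0,0,0,0]])

```text
time: 16.4
tool_pos: [0.519, 0.1384, 0.0474]
ee_rot: [3.141, 0.001, 2.997]
wrist_force: [-4.4, -0.6, 10.8]
width: 0.0003
finger_force: 5.4
```

Request:
drive_tool(commands=[[-0.04,0,0,0,0,0],[-0.04,0,0,0,0,0],[0,0,0,0,0,0]])

```text
time: 16.77
tool_pos: [0.5223, 0.1379, 0.0477]
ee_rot: [3.141, 0.001, 2.997]
wrist_force: [-5.2, -0.9, 11.0]
width: 0.0005
finger_force: 5.9
```

Request:
drive_tool(commands=[[-0.04,0,0,0,0,0],[-0.04,0,0,0,0,0],[0,0,0,0,0,0]])

```text
time: 17.15
tool_pos: [0.5259, 0.1374, 0.0479]
ee_rot: [3.141, 0.002, 2.997]
wrist_force: [-3.1, -1.3, 12.0]
width: 0.0006
finger_force: 5.9
```

```bash
python3 - <<'E'
from h import *
for n in("wrist","scene"): state(snapshot(n))
o=get_obs(); p=o["tool_pos"]; print(p,o["wrist_force"],"clamp xy",(p[:2]-c0)@ux,(p[:2]-c0)@uy)
E
```

```text
sleeve rim 35 [ 0.011  -0.001   0.0667] ((0.011564239859580994, -3.765430301427841e-05), 0.002802798291668296)
wheel 504 [-0.0735  0.0007  0.0469] 0.049108263375342555
sleeve rim 30 [ 0.0272 -0.0008  0.0676] ((0.026108557358384132, 0.00011117070243926719), 0.015040135011076927)
jaw x 42 [-0.0223  0.001   0.0292]
wheel 14 [-0.0571 -0.0014  0.0469] 0.05135412131563514
[0.52586439 0.13740899 0.04794575] [-3.56640787 -0.31845757 12.29771469] clamp xy -0.05830341461759934 0.00041701594668934537
```

Request:
drive_tool(commands=[[0,0,-0.15,0,0,0],[0.18,0,0,0,0,0],[0.17,0,0,0,0,0],[0,0,0,0,0,0],[0,0,0.12,0,0,0],[0,0,0,0,0,0],[0,0,0,0,0,0]])

```text
time: 18.12
tool_pos: [0.5116, 0.1395, 0.0482]
ee_rot: [3.141, 0.001, 2.997]
wrist_force: [-2.3, 0.1, 9.1]
width: 0.0006
finger_force: 3.9
```

```bash
python3 - <<'E'
from h import *
s=snapshot("wrist");state(s)
o=get_obs(); p=o["tool_pos"]; print(p,o["wrist_force"],"clamp xy",(p[:2]-c0)@ux,(p[:2]-c0)@uy)
cv2.imwrite("pics/w4.png",s["image"])
E
```

```text
jaw x 46 [0.0038 0.01   0.011 ]
wheel 43 [-0.0803  0.0008  0.0455] 0.05108386010323183
[0.51159565 0.13951654 0.04818755] [-2.28490418  0.43712101  8.25495094] clamp xy -0.07272692243931175 0.0004477464388554431
```

View pics/w4.png

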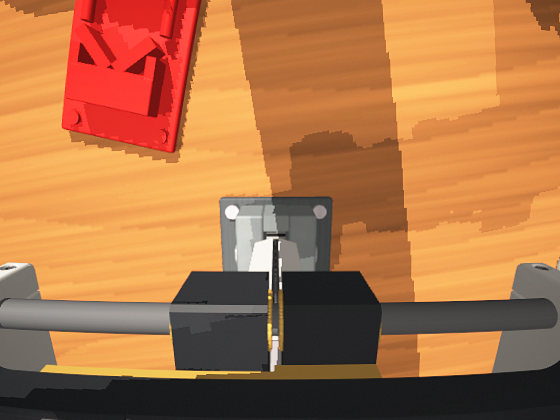

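The wrist camera shows only the tip on the wheel housing at (275,240), so the jaw is hidden from it. I'll go by force and take the second stroke.

Request:
drive_tool(commands=[[-0.04,0,0,0,0,0],[-0.04,0,0,0,0,0],[-0.04,0,0,0,0,0],[-0.04,0,0,0,0,0],[0,0,0,0,0,0]])

```text
time: 18.8
tool_pos: [0.5181, 0.1386, 0.0487]
ee_rot: [3.141, 0.001, 2.997]
wrist_force: [-4.0, 0.2, 9.8]
width: 0.0007
finger_force: 5.0
```

Request:
drive_tool(commands=[[-0.04,0,0,0,0,0],[-0.04,0,0,0,0,0],[-0.04,0,0,0,0,0],[0,0,0,0,0,0]])

```text
time: 19.3
tool_pos: [0.523, 0.1379, 0.0491]
ee_rot: [3.141, 0.001, 2.997]
wrist_force: [-4.0, -0.6, 10.5]
width: 0.0003
finger_force: 5.6
```

Request:
drive_tool(commands=[[-0.04,0,0,0,0,0],[-0.04,0,0,0,0,0],[0,0,0,0,0,0]])

```text
time: 19.68
tool_pos: [0.5265, 0.1374, 0.0493]
ee_rot: [3.141, 0.002, 2.997]
wrist_force: [-3.4, -0.4, 10.8]
width: 0.0006
finger_force: 5.4
```

```bash
cat >> h.py <<'E'
def jaw(s):
    C=cloud(s).reshape(-1,3); L=np.c_[(C[:,:2]-c0)@ux,(C[:,:2]-c0)@uy,C[:,2]]
    j=L[(abs(L[:,2]-.026)<.0025)&(abs(L[:,1])<.024)&(L[:,0]>-.03)&(L[:,0]<.03)]
    print("jaw hist 2mm from -20",np.histogram(j[:,0],np.arange(-.02,.026,.002))[0])
E
python3 - <<'E'
from h import *
import pickle
jaw(pickle.load(open("scene.pkl","rb"))); s=snapshot("scene"); jaw(s);state(s)
jaw(pickle.load(open("top.pkl","rb"))); s=snapshot("top"); jaw(s)
E
```

```text
jaw hist 2mm from -20 [0 0 0 1 0 3 7 6 8 7 7 7 7 2 0 0 0 0 0 0 0 0]
jaw hist 2mm from -20 [1 1 0 0 0 0 0 1 1 5 4 4 5 1 4 6 2 0 1 1 0 1]
sleeve rim 36 [0.0269 0.0004 0.0681] ((0.028017649427056313, 9.9944430985488e-05), 0.01569405011832714)
jaw x 40 [-0.0173  0.0047  0.0251]
wheel 21 [-0.0623 -0.0024  0.0461] 0.05042200021540022
jaw hist 2mm from -20 [ 0  0  0  0  7 14 14 10 15  9 14  9  0  0  0  0  0  0  0  0  0  0]
jaw hist 2mm from -20 [0 0 0 0 0 0 0 0 4 5 5 7 3 6 5 1 0 0 1 1 0 0]
```

Request:
drive_tool(commands=[[0,0,-0.15,0,0,0],[0.18,0,0,0,0,0],[0.17,0,0,0,0,0],[0,0,0,0,0,0],[0,0,0.12,0,0,0],[0,0,0,0,0,0],[0,0,0,0,0,0]])

```text
time: 20.65
tool_pos: [0.5121, 0.1395, 0.0495]
ee_rot: [3.141, 0.001, 2.997]
wrist_force: [-2.9, -1.2, 7.9]
width: 0.0001
finger_force: 3.9
```

Request:
drive_tool(commands=[[-0.04,0,0.01,0,0,0],[-0.04,0,0,0,0,0],[-0.04,0,0,0,0,0],[-0.04,0,0,0,0,0],[0,0,0,0,0,0]])

```text
time: 21.28
tool_pos: [0.5188, 0.1385, 0.0498]
ee_rot: [3.141, 0.002, 2.997]
wrist_force: [-2.6, 0.3, 10.4]
width: 0.0005
finger_force: 5.1
```

Request:
drive_tool(commands=[[-0.03,0,0,0,0,0],[-0.03,0,0,0,0,0],[0,0,0,0,0,0]])

```text
time: 21.65
tool_pos: [0.5212, 0.1382, 0.0499]
ee_rot: [3.141, 0.002, 2.997]
wrist_force: [-3.2, -0.6, 10.3]
width: 0.0003
finger_force: 5.2
```

```bash
python3 - <<'E'
from h import *
s=snapshot("scene"); jaw(s);state(s); s=snapshot("top"); jaw(s);state(s)
o=get_obs(); p=o["tool_pos"]; print(p,o["wrist_force"],"clamp xy",(p[:2]-c0)@ux,(p[:2]-c0)@uy)
E
```

```text
jaw hist 2mm from -20 [0 0 0 0 1 0 1 0 0 3 7 1 4 6 3 3 3 0 0 0 0 1]
sleeve rim 35 [ 0.0299 -0.0009  0.0673] ((0.02980208955705166, 0.0011535495286807418), 0.016305211931467056)
jaw x 34 [-0.0152  0.0051  0.0235]
wheel 26 [-0.0598 -0.0019  0.0463] 0.049062419205798624
jaw hist 2mm from -20 [0 0 0 0 0 0 0 0 0 2 6 4 7 6 5 7 4 1 1 0 1 0]
sleeve rim 23 [ 0.0287 -0.0079  0.067 ] ((0.02789968252182007, -0.0025411187671124935), 0.014255817979574203)
jaw x 41 [-0.0008  0.007   0.0205]
[0.52116539 0.13816396 0.04985943] [-4.16101475 -0.03606037 10.1400507 ] clamp xy -0.06306215183069065 0.000487406243126374
```

Request:
drive_tool(commands=[[-0.03,0,0,0,0,0],[0,0,0,0,0,0],[0,0,0,0,0,0]])

```text
time: 22.12
tool_pos: [0.5224, 0.138, 0.0499]
ee_rot: [3.141, 0.002, 2.997]
wrist_force: [-4.0, -0.4, 9.7]
width: 0.0004
finger_force: 5.2
```

Request:
drive_tool(commands=[[-0.03,0,0,0,0,0],[0,0,0,0,0,0],[0,0,0,0,0,0]])

```text
time: 22.5
tool_pos: [0.5236, 0.1378, 0.0499]
ee_rot: [3.141, 0.002, 2.997]
wrist_force: [-3.3, 0.3, 10.6]
width: 0.0008
finger_force: 5.2
```

```bash
cat > f.py <<'E'
from h import *
F=[]
for i in range(6):
    snapshot("scene"); o=get_obs(); F.append(np.r_[o["wrist_force"],o["tool_pos"]])
F=np.array(F).mean(0); print("Fclampx",F[:2]@ux,"Fz",F[2],"clamp x",(F[3:5]-c0)@ux,"z",F[5],o["time"])
E
python3 f.py
```

```text
Fclampx -3.0001659457831242 Fz 10.441682046341148 clamp x -0.06060865893561205 z 0.049918377176383734 22.8
```

Request:
drive_tool(commands=[[-0.03,0,0,0,0,0],[0,0,0,0,0,0],[0,0,0,0,0,0]])

```text
time: 23.18
tool_pos: [0.5248, 0.1377, 0.0499]
ee_rot: [3.141, 0.002, 2.997]
wrist_force: [-2.2, -0.3, 10.4]
width: 0.0003
finger_force: 5.2
```

```bash
python3 f.py
```

```text
Fclampx -2.989032237157633 Fz 10.237576995813908 clamp x -0.0593779245947113 z 0.04992460300852968 23.475
```

Request:
drive_tool(commands=[[-0.03,0,0,0,0,0],[0,0,0,0,0,0],[0,0,0,0,0,0]])

```text
time: 23.85
tool_pos: [0.526, 0.1375, 0.0499]
ee_rot: [3.141, 0.002, 2.997]
wrist_force: [-2.7, -0.9, 10.4]
width: 0.0003
finger_force: 5.2
```

```bash
python3 f.py; python3 -c "
from h import *
jaw(snapshot('scene'));s=snapshot('top');jaw(s)"
```

```text
Fclampx -2.9217349969521424 Fz 10.586183115390648 clamp x -0.05817905254147352 z 0.04992852216951269 24.15
jaw hist 2mm from -20 [1 1 1 0 0 0 0 2 1 0 3 4 7 4 4 6 4 2 0 1 1 0]
jaw hist 2mm from -20 [0 0 0 0 0 0 0 0 0 0 7 3 5 6 6 4 6 3 0 1 1 0]
```

Request:
drive_tool(commands=[[0,0,-0.15,0,0,0],[0.17,0,0,0,0,0],[0.16,0,0,0,0,0],[0,0,0,0,0,0],[0,0,0.13,0,0,0],[0,0,0.02,0,0,0],[0,0,0,0,0,0],[0,0,0,0,0,0]])

```text
time: 25.25
tool_pos: [0.5127, 0.1394, 0.0499]
ee_rot: [3.141, 0.002, 2.997]
wrist_force: [-4.1, -0.4, 11.0]
width: 0.0004
finger_force: 5.4
```

```bash
python3 f.py
```

```text
Fclampx -3.95787363505005 Fz 10.514466598422628 clamp x -0.07159043605074983 z 0.04988078226082512 25.55
```

Request:
drive_tool(commands=[[-0.03,0,0,0,0,0],[0,0,0,0,0,0],[-0.02,0,0,0,0,0],[0,0,0,0,0,0],[0,0,0,0,0,0]])

```text
time: 26.18
tool_pos: [0.514, 0.1392, 0.0499]
ee_rot: [3.141, 0.0, 2.997]
wrist_force: [-6.1, -0.9, 12.7]
width: 0.0007
finger_force: 6.1
```

```bash
python3 f.py
```

```text
Fclampx -5.60996919949188 Fz 12.006198659972625 clamp x -0.0702813723203611 z 0.04990374974640097 26.475
```

Request:
drive_tool(commands=[[-0.01,0,0,0,0,0],[0,0,0,0,0,0],[0,0,0,0,0,0]])

```text
time: 26.85
tool_pos: [0.5142, 0.1392, 0.0499]
ee_rot: [3.141, -0.0, 2.997]
wrist_force: [-5.8, -0.2, 12.5]
width: 0.0004
finger_force: 6.3
```

```bash
python3 f.py
```

```text
Fclampx -6.254475372489525 Fz 12.728000664608688 clamp x -0.07012554565981317 z 0.049893792605089034 27.15
```

The side force rises with little further travel, so the jaw is clamping, at roughly 8–13 N. I'll unload gently, lift off and check.

Request:
drive_tool(commands=[[0.01,0,-0.01,0,0,0],[0.01,0,-0.02,0,0,0],[0.01,0,-0.04,0,0,0],[0,0,-0.3,0,0,0],[0.3,0,-0.8,0,0,0],[0.8,0,-0.8,0,0,0],[0.8,0,-0.5,0,0,0],[0,0,0,0,0,0],[0,0,0,0,0,0],[0,0,0,0,0,0]])

```text
time: 28.4
tool_pos: [0.4382, 0.1497, 0.145]
ee_rot: [-3.141, -0.002, 2.996]
wrist_force: [0.2, -0.5, -0.5]
width: 0.0004
finger_force: 0.0
```

```bash
python3 - <<'E'
from h import *
s=snapshot("top"); jaw(s);state(s);cv2.imwrite("pics/t5.png",cv2.resize(s["image"][130:240,170:260],None,fx=5,fy=5,interpolation=cv2.INTER_CUBIC))
s=snapshot("scene");jaw(s);state(s)
b=cv2.resize(s["image"][140:220,290:390],None,fx=5,fy=5,interpolation=cv2.INTER_CUBIC); cv2.imwrite("pics/s5.png",b)
print(get_obs()["tool_pos"],get_obs()["wrist_force"])
E
```

```text
jaw hist 2mm from -20 [ 0  1  1  1  0  1  1  1  0  1 14 12 12 17  8 13 11  7  1  0  1  0]
sleeve rim 35 [ 0.0282 -0.0008  0.068 ] ((0.029244882985949516, -0.0001714651007205248), 0.014964597299695015)
jaw x 103 [-0.015   0.0068  0.0217]
wheel 65 [-0.0654  0.0004  0.0475] 0.050428637259434694
jaw hist 2mm from -20 [0 1 0 1 1 0 0 1 0 0 1 5 5 8 4 3 5 4 0 1 1 1]
sleeve rim 30 [0.03   0.0004 0.0674] ((0.030865343287587166, 0.0007173764752224088), 0.016110705211758614)
jaw x 46 [-0.0229  0.007   0.0224]
wheel 43 [-0.0626  0.0001  0.0471] 0.05042853817018289
[0.43812528 0.14975423 0.14505962] [-0.25903794 -0.3546178  -1.11844499]
```

View pics/s5.png

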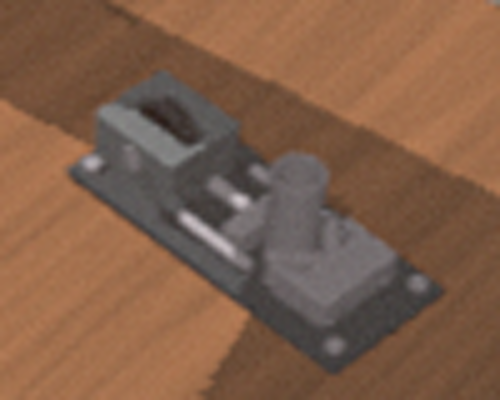

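The crop shows the sleeve upright in the V with its rim at (300,165), the jaw bearing on it at (255,225), and the arm clear. In camera measurements the sleeve lies within about 1 mm of the seat.

```bash
python3 -c "
from bench import close_job; print(close_job())"
```

```text
the job is handed in; nothing more can be done
None
```

The job is handed in: the sleeve stands upright in the V within about 1 mm of its seat by camera, the jaw was wound on by the wheel to an estimated 8–13 N (inferred from wheel force, not measured directly), and the arm is clear; no verdict came back.

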